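Index the tumbler on the marking head by one division and clamp it

ROBOT

A 6-joint arm with a two-finger parallel gripper is mounted at the origin on the work surface. World frame = base frame: x ahead of the robot, y to its left, z up, the work surface at z = 0. Lengths are in mm, angles in rad, forces in N, time in s.
With the tool pointing down it reaches from about 350 to 775 mm from the base axis. Payload 7.3 kg.
Tool frame: the origin (TCP) lies on the centre line of the jaws, within the pads' length; the fingertips stand 22 mm ahead of it and the grasp point (between the pads) lies 3 mm ahead of it; z points along the fingers, y is the direction in which the jaws open and shut (so a half turn about z gives the same grasp; the last joint's range is limited). The gripper opens to 92 mm and grips with 3 to 60 N. Pads are 19 mm wide; open, the fingers measure 130 mm over their backs; the gripper's body (75 mm by 190 mm) begins 47 mm behind the grasp point.
Start: joints at [-1.46, 0.342, 1.524, -0, 1.275, -0.146], TCP at [133.365, -507.796, 248.741] pointing down, gripper open.
Joint ranges: [-2.53, 2.53], [-0.77, 2.02], [0.04, 2.7], [-1, 4.14], [0.28, 2.66], [-3.11, 3.11]. Speed limits (rad/s): [2.57, 2.57, 3.14, 3.14, 3.14, 3.14].

INTERFACE

Orientations are given as [roll, pitch, yaw] about the fixed x, y, z axes, in that order (R = Rz(yaw) Ry(pitch) Rx(roll)).
In Python, from plant import get_obs, capture, bot, spot_in gives the robot as it stands.
- The arm moves only by the shell command python3 -m handwheel 'ROWS' [OPENING]. ROWS is JSON, a list of rows, each a list of 2 entries, a list of its own where there are three numbers: the shift along the world's x, y, z in mm, then the turn, a rotation vector about the world's x, y, z in rad. In form: [[[x, y, z], [wx, wy, wz]], ...]. A call has 1 to 12 rows; each row shifts and turns the commanded pose from where the row before left it; what a row does not reach is not made up. A row lasts 1/8 s, in which the tool goes at most 62.5 mm and 10.7 degrees, less where a joint would pass 70% of its speed; a pose out of reach is approached as far as the arm can. A call is refused whole if a number of a shift passes 62.5 or a number of a turn 0.188, either way. A call with a gripper value outside its range is refused whole. OPENING is the closure, from 0 (fully open) to 1 (shut), set as the call begins (- or left out, the last holds). The fingers move at their own pace and stop on an object; the grip force is fixed at half the most. Time passes only in rows, so rows that do not move let the fingers close. It gives the time, the measured TCP pose, the force and the opening at its end, in the units of the state.
- get_obs(): the state, without advancing time (a new reading comes with each control period).
- capture(name): name is "scene" or "side" or "wrist"; returns a dict with "img" (384x512x3 uint8, red, green, blue), "fx", "fy", "cx", "cy" (pixels), "cam_to_world" (4x4, takes a point from camera to world coordinates). Camera axes: x right, y up, looking along -z (the intrinsics and any distortion apply to the point x, -y, -z); pixel columns grow to the right and rows downward; lengths in mm; the calibration is good to about 2 mm. The wrist camera is an equidistant fisheye: a pixel r from the principal point sees the ray r / f radians off the axis. A picture is of the moment at which its call begins. There is no depth.
- bot.close_job(): hands the job in, once; it reports no verdict.
Trained networks look in the newest picture that a camera, given by its name, has taken for a name from the list of things; names that differ only in an ending like _2 or _b are one class to them, and where a whole thing is asked for, a point or a joint stands for the part that bears it (a point fixed in the world has none). Each returns a list of dicts, best first, with "score" (0 to 1); they miss things now and then, are a little off and sometimes report something else, mostly with a low value. They report only what shows in the picture. A call takes as long as a camera call.
- spot_in(thing, camera): "xyz" ([x, y, z] in mm, in the coordinates of the camera as it stood for that picture, good to about 4 mm: the middle of the surface that is visible of it).
The state is a dict: "time": time; "joint_positions": joint angles; "dq": joint speeds; "tau": joint torques, N m; "tool_pos": TCP position; "tcp_rot": TCP orientation; "contact_force": force on the tool from outside, world axes, zero at the start; "moment": the same for the moment, N m; "grip_width": finger opening in mm.
Only numpy, scipy, OpenCV 4.12 (cv2) and the standard library are available. Lean on these libraries where they do the work, as an engineer would, in place of code of your own. Each camera call takes 0.05 s, during which the arm holds its last target. There are 200 camera calls.

TASK

Bring the tumbler round to its next marking position: wind the worm crank on top of the indexing head clockwise, about three turns, until the dog on the dial comes up against the fixed stop and you feel it press back with about 10 N at the handle; never force the crank beyond 16 N. Then swing the clamp lever clockwise all the way to its end and let go, with the dog still against the stop. Do not touch the dial or the tumbler on it, and leave everything else where it is.

Things in the scene. Friction and masses are not known exactly. Their poses are not given: they have to be found in the camera images.
- head: indexing head: grey 80 x 70 mm gearbox, 150 mm tall, on an aluminium foot plate (140 x 210 mm) on the perforated breadboard, whose top is 12 mm above the table. Origin at the plate's underside below the crank axis, z up. Heights from here: dial and dog 145 mm, stop 154 mm. Spindle, dial and tumbler stick out to its -y; the clamp lever is on its +y side
- crank_axis (a point): point on the vertical axis of the worm crank on top of the gearbox, level with handle_mid, 197 mm above the foot plate's underside. Turned clockwise seen from above, the worm (120 turns to one of the spindle) brings the dog to the stop: one division is 3 turns, but the dial may start up to half a crank turn either side of a division
- handle_mid (a point): middle of the crank's black upright handle: 18 mm across, from 29 mm below to 24 mm above this point, 35 mm from the crank axis. It spins freely on its pin, so it can be held at a fixed gripper angle while carried round. All else on the head is at least 25 mm lower than this point. The worm takes 0.1 N m (3 N at the handle) and stays where left
- crank (a joint): twist of the spring in the crank's hub, rad: 0 slack, positive when the handle is driven clockwise, 2 N m per rad (0.1 rad is 6 N at the handle). About 0.05 when winding freely; it rises quickly once the dog meets the stop. The crank must not be strained beyond 0.30 rad (17 N at the handle), either way
- dog_face (a point): middle of the leading face of the dog, a small dark steel block (8 mm wide) sticking out of the rim of the upright aluminium dial (110 mm across, 40 divisions of 9 degrees). This face is 64 mm from the spindle axis and moves about 3.3 mm for each turn of the crank
- stop_face (a point): the point on the fixed steel stop at the top of the dial which the dog_face point meets when dog and stop touch; the stop is rigid
- clamp_pivot (a point): point on the vertical axis of the clamp lever, on a boss on the head's +y side, 128 mm above the foot plate's bottom, level with the clamp_knob point
- clamp_knob (a point): the upright black round knob at the end of the clamp lever: 16 mm across, fixed to the lever, 62 mm from the pivot; the knob's top is 16 mm above this point and the lever's top face 15 mm below it. At least 25 mm is free around it all along its swing
- clamp (a joint): angle of the clamp lever, rad: between 0 and 0.3 at the start (open), grows clockwise seen from above, 1.2 at its rigid end (fully clamped). It takes about 2 N at the knob and stays where it is left
- dial: the dial with its dog and the steel tumbler (76 mm across, 100 mm long) held on its spindle, lying level, 75 mm above the foot plate's bottom; origin at the back of the dial on the spindle axis, which is its y axis (the tumbler lies towards -y). It turns only through the crank: not to be touched
- tumbler_a: loose upturned steel tumbler, 76 mm across, 100 mm tall, standing near the head; origin at the centre of its underside; leave alone
- tumbler_b: another such tumbler, leave alone
- tumbler_c: another such tumbler, leave alone
- wrench: steel wrench 160 mm long, lying on the board, leave alone
- driver: screwdriver 190 mm long with a black handle, leave alone
- jar: amber glass jar, 56 mm across, 75 mm tall, leave alone
- cradle: pale resin channel block 100 x 170 x 60 mm, leave alone

How it is judged:
By the outcome, as a careful person would: the job done as asked, in the order asked, and still so for the second after the job is handed in, with the robot touching nothing.
It also fails if it takes over 72 s, if anything falls off the work surface, if the arm or the gripper's body presses on something with over 40 N, if the wrist force passes 120 N, or if a joint passes its speed limit or range.

## Working session

There is one attempt and no reset: what is moved stays moved. The work goes in short steps, Python scripts to look and compute and a shell command to move; the robot and the scene stay as the last step left them, time stands still between calls to the robot, and variables do not carry over. Pictures are saved under pics/ and viewed, about 8 in all and at most 12, crops included, and the job is handed in when it is done.

```bash
ls; mkdir -p pics; cat > h.py <<'E'
import numpy as np, cv2
from plant import get_obs, capture, bot, spot_in
def look(cam,name=None):
    c=capture(cam)
    if name: cv2.imwrite(f'pics/{name}.png',c['img'][:,:,::-1])
    return c
def spots(c,cam,things):
    M=np.array(c['cam_to_world'])
    for t in things:
        print(cam,t,[(np.round((M@np.r_[d['xyz'],1])[:3],1).tolist(),round(d['score'],2)) for d in spot_in(t,cam)[:3]])
def ray(c,u,v):
    M=np.array(c['cam_to_world']);d=np.array([(u-c['cx'])/c['fx'],-(v-c['cy'])/c['fy'],-1])
    return M[:3,3],M[:3,:3]@d
def atz(c,u,v,z):
    o,d=ray(c,u,v);return o+d*(z-o[2])/d[2]
def pix(c,p):
    M=np.array(c['cam_to_world']);q=M[:3,:3].T@(np.array(p)-M[:3,3])
    return c['cx']+c['fx']*q[0]/-q[2], c['cy']-c['fy']*q[1]/-q[2]
E
python3 - <<'E'
from h import *
print({k:v for k,v in get_obs().items()})
T=['head','handle_mid','crank_axis','clamp_knob','clamp_pivot','dog_face','stop_face','dial','crank','clamp']
for cam in ['scene','side']:
    c=look(cam,cam+'0'); print({k:v for k,v in c.items() if k!='img'}); spots(c,cam,T)
E
```

```text
pics
{'time': 0.0, 'joint_positions': array([-1.46000563e+00,  3.42735143e-01,  1.52504991e+00,  2.75712808e-07,
        1.27540281e+00, -1.46005224e-01]), 'dq': array([-1.09218006e-03, -2.45480480e-04,  6.21803066e-06,  9.90717671e-04,
        1.25626140e-03,  5.23946987e-05]), 'tau': array([-1.39109776e-03, -4.31244743e+01, -2.44221014e+01,  7.17408629e-02,
        5.59722050e-02, -1.22295064e-04]), 'tool_pos': array([ 133.31641939, -507.38830955,  248.02701694]), 'tcp_rot': array([-3.14001446e+00, -2.32342784e-04,  2.56795661e-01]), 'contact_force': array([-0.39745783, -0.43406685,  0.46316664]), 'moment': array([-0.05891227, -0.01884366,  0.00645236]), 'grip_width': 91.8895840722749}
{'fx': 439.74481731763484, 'fy': 439.74481731763484, 'cx': 263.27015148541193, 'cy': 193.50172309183426, 'cam_to_world': array([[ 8.57140713e-02, -7.99987208e-01,  5.93863255e-01,
         1.26241343e+03],
       [ 9.96305375e-01,  6.56175897e-02, -5.54069600e-02,
        -1.53262514e+01],
       [ 5.35698384e-03,  5.96418309e-01,  8.02655906e-01,
         1.12627236e+03],
       [ 0.00000000e+00,  0
[... 867 characters left out ...]
       7.56847278e+02],
       [ 1.76785742e-02,  8.42835516e-01,  5.37880806e-01,
         6.31920581e+02],
       [ 0.00000000e+00,  0.00000000e+00,  0.00000000e+00,
         1.00000000e+00]])}
side head [([522.1, 56.2, 83.3], 0.93)]
side handle_mid [([502.1, 30.3, 212.7], 0.45)]
side crank_axis [([525.8, 51.8, 87.2], 0.77)]
side clamp_knob [([560.4, 141.2, 127.6], 0.55), ([723.5, 68.5, 67.3], 0.24)]
side clamp_pivot [([520.4, 54.8, 89.0], 0.85)]
side dog_face [([485.7, -66.7, 112.0], 0.79)]
side stop_face [([522.8, 48.0, 83.0], 0.9)]
side dial [([483.2, -67.4, 105.8], 0.79), ([558.5, 140.4, 128.0], 0.22)]
side crank [([509.5, 30.5, 187.1], 0.84)]
side clamp [([561.8, 137.2, 130.4], 0.82)]
```

```bash
python3 - <<'E'
import cv2
a=cv2.imread('pics/scene0.png');b=cv2.imread('pics/side0.png')
cv2.imwrite('pics/sceneb.png',cv2.resize(a[80:320,120:440],(800,600),interpolation=cv2.INTER_CUBIC))
cv2.imwrite('pics/sideb.png',cv2.resize(b[60:300,60:380],(800,600),interpolation=cv2.INTER_CUBIC))
E
```

```text
(no output)
```

View pics/sceneb.png

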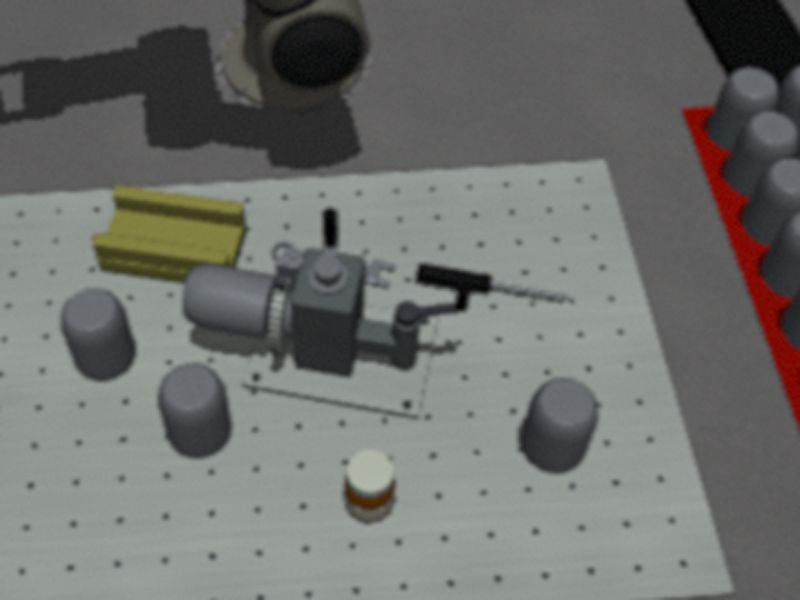

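View pics/sideb.png

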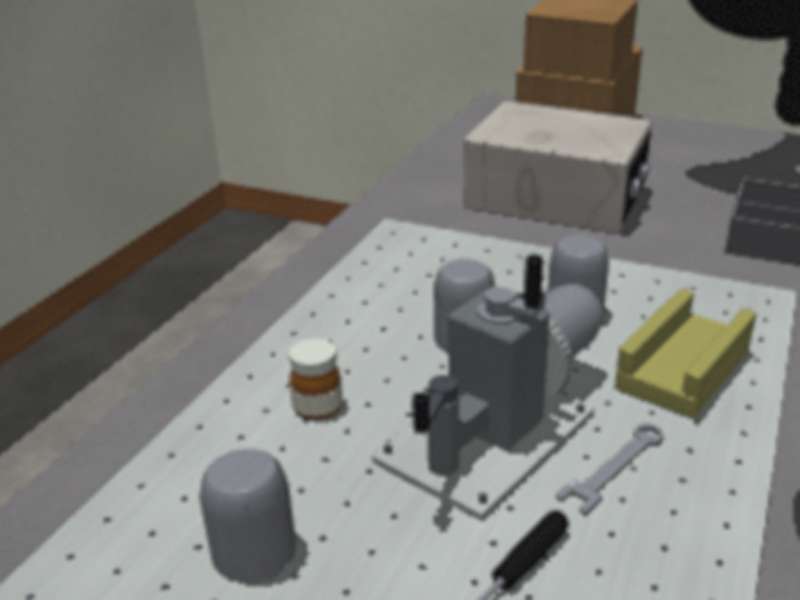

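Scene crop: handle (330,228), crank hub (328,268), knob (462,298), boss (405,313). Side crop: handle (534,282), hub (500,298), knob (422,412), boss (443,385). The driver and wrench lie low, away from the head.

```bash
python3 - <<'E'
from h import *
S=look('scene');D=look('side')
s=lambda u,v:(u/2.5+120,v/2.5+80)
d=lambda u,v:(u/2.5+60,v/2.5+60)
for n,a,b,z in [('handle',(330,228),(534,282),209),('hub',(328,268),(500,298),195),('knob',(462,298),(422,412),140),('boss',(405,313),(443,385),130)]:
    pa=atz(S,*s(*a),z);pb=atz(D,*d(*b),z)
    o1,d1=ray(S,*s(*a));o2,d2=ray(D,*d(*b))
    A=np.stack([d1,-d2],1);k=np.linalg.lstsq(A,o2-o1,rcond=None)[0]
    print(n,pa.round(1),pb.round(1),'tri',((o1+d1*k[0]+o2+d2*k[1])/2).round(1),'gap',np.linalg.norm(o1+d1*k[0]-o2-d2*k[1]).round(1))
for a in [(418,416),(245,386),(437,305)]: print('S plate',atz(S,*s(*a),22).round(1))
for a in [(373,459),(483,517),(592,412)]: print('D plate',atz(D,*d(*a),22).round(1))
E
```

```text
handle [506.5  24.1 209. ] [500.7  28.4 209. ] tri [502.7  23.8 205.6] gap 1.8
hub [549.9  18.7 195. ] [528.3  45.5 195. ] tri [537.   19.1 178.6] gap 0.6
knob [561.7 165.7 140. ] [557.1 168.3 140. ] tri [559.  165.8 137.2] gap 1.6
boss [569.7 101.7 130. ] [560.2 111.2 130. ] tri [564.2 102.3 122.6] gap 0.9
S plate [639.6 113.2  22. ]
S plate [583.  -83.8  22. ]
S plate [485.9 155.1  22. ]
D plate [634.9 116.9  22. ]
D plate [502.6 155.6  22. ]
D plate [445.8 -39.6  22. ]
```

```bash
python3 -m handwheel '[[[20,30,20],[0,0,0]],[[32,46,20],[0,0,0]],[[32,46,20],[0,0,0]],[[32,46,10],[0,0,0]],[[32,46,0],[0,0,0]],[[32,46,0],[0,0,0]],[[32,46,0],[0,0,0]],[[32,46,0],[0,0,0]],[[32,46,0],[0,0,0]],[[32,46,0],[0,0,0]],[[32,46,0],[0,0,0]],[[30,40,0],[0,0,0]]]' 0
python3 - <<'E'
from h import *
o=get_obs();print(o['tool_pos'],o['tcp_rot'],o['joint_positions'],o['contact_force'])
c=look('wrist','wrist1');print({k:v for k,v in c.items() if k!='img'});spots(c,'wrist',['handle_mid','crank','clamp_knob','clamp','head','dog_face','dial'])
cv2.imwrite('pics/wrist1b.png',cv2.resize(c['img'][:,:,::-1],(800,600),interpolation=cv2.INTER_CUBIC))
E
```

```text
time: 2.7
tool_pos: [504.2, 24.1, 318.8]
tcp_rot: [3.141, -0.0, 0.258]
contact_force: [-0.4, -0.3, -0.6]
grip_width: 92.1
[504.20237958  24.1399639  318.84320103] [ 3.14127653e+00 -3.35060949e-04  2.57619170e-01] [-1.03990874e-01  2.57752687e-01  1.44881763e+00 -1.78800289e-04
  1.43459711e+00  1.20921058e+00] [-0.42818462 -0.34874223 -0.5565347 ]
{'fx': 297.3186396354542, 'fy': 297.3186396354542, 'cx': 252.04138759801813, 'cy': 189.57013287949135, 'cam_to_world': array([[ 2.55644695e-01,  9.20104864e-01,  2.96736970e-01,
         5.85586658e+02],
       [-9.66770755e-01,  2.43403310e-01,  7.81609554e-02,
         4.64374851e+01],
       [-3.10485586e-04, -3.06858058e-01,  9.51755239e-01,
         4.54994080e+02],
       [ 0.00000000e+00,  0.00000000e+00,  0.00000000e+00,
         1.00000000e+00]])}
wrist handle_mid [([510.7, 22.4, 229.3], 0.65)]
wrist crank [([517.8, 24.4, 178.5], 0.68)]
wrist clamp_knob [([560.8, 129.1, 126.2], 0.63)]
wrist clamp [([562.1, 130.0, 128.7], 0.61), ([660.2, 242.8, 88.6], 0.23)]
wrist head [([543.0, 23.8, 116.6], 0.71)]
wrist dog_face [([512.5, -73.7, 121.3], 0.6)]
wrist dial [([520.5, -73.7, 120.8], 0.66)]
```

View pics/wrist1b.png

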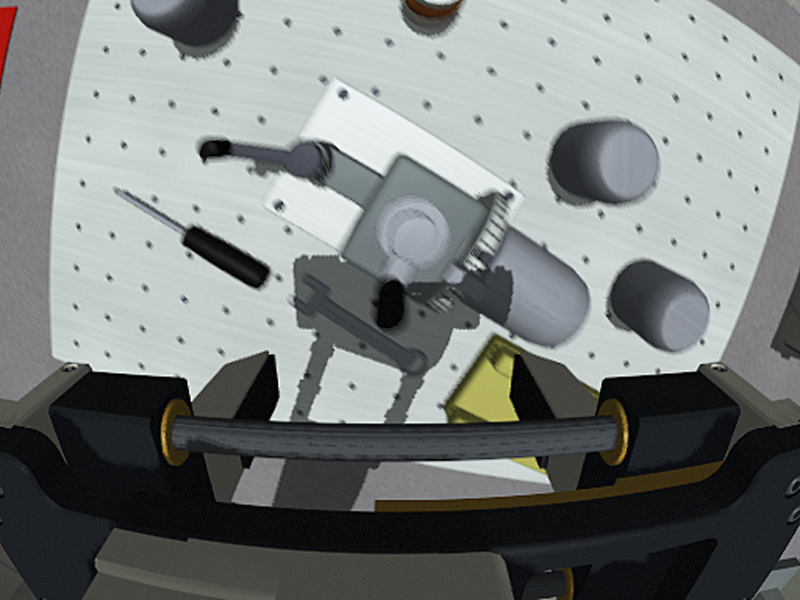

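Wrist view (800x600): handle top (388,320), its base (391,285), hub top (416,237), clamp knob (213,148), clamp boss (312,160).

```bash
cat >> h.py <<'E'
def wz(c,u,v,z):
    x,y=u-c['cx'],v-c['cy'];r=np.hypot(x,y);t=r/c['fx']
    d=np.array([x/r*np.sin(t),-y/r*np.sin(t),-np.cos(t)]);M=np.array(c['cam_to_world'])
    d=M[:3,:3]@d;o=M[:3,3];return o+d*(z-o[2])/d[2]
E
python3 - <<'E'
from h import *
c=look('wrist');k=1.5625
for n,u,v,z in [('htop',388,320,233),('hmid',389.5,303,209),('hbase',391,283,180),('hub',416,237,180),('knobtop',215,147,156),('boss',312,160,125),('pl1',336,80,22),('pl2',263,204,22),('pl3',523,190,22)]:
    print(n,wz(c,u/k,v/k,z).round(1))
E
```

```text
htop [501.9  24.9 233. ]
hmid [503.   24.6 209. ]
hbase [506.3  24.7 180. ]
hub [538.   17.5 180. ]
knobtop [561.6 160.2 156. ]
boss [564.6  98.1 125. ]
pl1 [636.6 111.8  22. ]
pl2 [507.1 152.5  22. ]
pl3 [582.9 -83.9  22. ]
```

```bash
python3 -m handwheel '[[[-1,0.5,-30],[0,0,0]],[[0,0.5,-30],[0,0,0]],[[0,0,-27],[0,0,0]],[[0,0,-20],[0,0,0]],[[0,0,0],[0,0,0]],[[0,0,0],[0,0,0]]]' 0
python3 -m handwheel '[[[0,0,0],[0,0,0]],[[0,0,0],[0,0,0]],[[0,0,0],[0,0,0]],[[0,0,0],[0,0,0]],[[0,0,0],[0,0,0]],[[0,0,0],[0,0,0]],[[0,0,0],[0,0,0]]]' 1
python3 - <<'E'
from h import *
c=look('wrist');cv2.imwrite('pics/wrist2b.png',cv2.resize(c['img'][:,:,::-1],(800,600),interpolation=cv2.INTER_CUBIC))
E
```

```text
time: 3.9
tool_pos: [502.8, 22.7, 212.8]
tcp_rot: [3.141, -0.002, 0.256]
contact_force: [-0.1, 0.3, 0.1]
grip_width: 91.5
time: 4.78
tool_pos: [502.4, 23.2, 211.7]
tcp_rot: [3.142, 0.0, 0.257]
contact_force: [-0.2, -1.1, -0.0]
grip_width: 26.3
```

View pics/wrist2b.png

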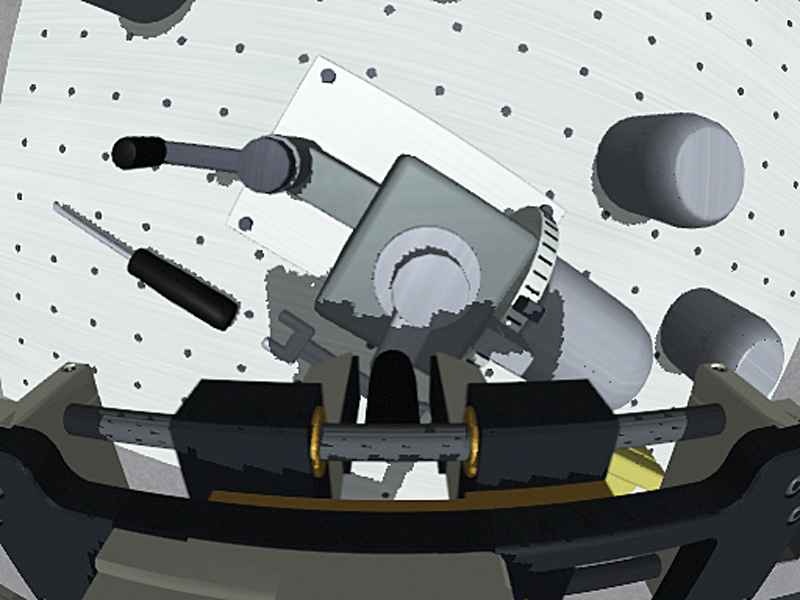

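The handle sits between the jaws around (392,385), and the dog shows at (527,308). The jaws are still closing.

```bash
python3 -m handwheel '[[[0,0,0],[0,0,0]],[[0,0,0],[0,0,0]],[[0,0,0],[0,0,0]],[[0,0,0],[0,0,0]]]' 1
cat > arc.py <<'E'
import sys,numpy as np
from plant import get_obs
# arc.py cx cy R startdeg stepdeg n : commanded clockwise arc; prints shifts
cx,cy,R,a0,st,n=map(float,sys.argv[1:7])
a=np.radians(a0-st*np.arange(int(n)+1));p=np.c_[R*np.cos(a),R*np.sin(a)]
print('['+','.join(f'[[{x:.1f},{y:.1f},0],[0,0,0]]' for x,y in np.diff(p,axis=0))+']')
E
cat > st.py <<'E'
import sys,numpy as np
from plant import get_obs
cx,cy=map(float,sys.argv[1:3]);o=get_obs();p=o['tool_pos'];f=o['contact_force']
r=p[:2]-[cx,cy];R=np.hypot(*r);u=r/R;t=np.array([u[1],-u[0]])
print('t',round(o['time'],2),'p',p.round(1),'ang',np.degrees(np.arctan2(r[1],r[0])).round(1),'R',R.round(2),'F',f.round(1),'rad',(f[:2]@u).round(1),'tang(cw)',(f[:2]@t).round(1),'M',o['moment'].round(2),o['grip_width'].round(1))
E
python3 st.py 537.5 18.5; python3 arc.py 537.5 18.5 35 170 10 6
```

```text
time: 5.32
tool_pos: [502.3, 23.3, 211.7]
tcp_rot: [-3.142, 0.0, 0.257]
contact_force: [-1.3, 1.1, -0.1]
grip_width: 17.1
[[[1.6,5.9,0],[0,0,0]],[[2.6,5.5,0],[0,0,0]],[[3.5,5.0,0],[0,0,0]],[[4.3,4.3,0],[0,0,0]],[[5.0,3.5,0],[0,0,0]],[[5.5,2.6,0],[0,0,0]]]Traceback (most recent call last):
  File "st.py", line 5, in <module>
    print('t',round(o['time'],2),'p',p.round(1),'ang',np.degrees(np.arctan2(r[1],r[0])).round(1),'R',R.round(2),'F',f.round(1),'rad',(f[:2]@u).round(1),'tang(cw)',(f[:2]@t).round(1),'M',o['moment'].round(2),o['grip_width'].round(1))
                                                                                                                                                                                                               ^^^^^^^^^^^^^^^^^^^^^
AttributeError: 'float' object has no attribute 'round'
```

```bash
sed -i "s/o\['grip_width'\].round(1)/round(o['grip_width'],1)/" st.py; python3 arc.py 537.5 18.5 35 172 10 6; python3 -m handwheel '[[[1.5,6,0],[0,0,0]],[[2.5,5.5,0],[0,0,0]],[[3.5,5,0],[0,0,0]],[[4,4.5,0],[0,0,0]],[[5,3.5,0],[0,0,0]],[[5.5,2.5,0],[0,0,0]]]' >/dev/null; python3 st.py 537.5 18.5
```

```text
[[[1.4,5.9,0],[0,0,0]],[[2.4,5.6,0],[0,0,0]],[[3.3,5.1,0],[0,0,0]],[[4.2,4.5,0],[0,0,0]],[[4.9,3.7,0],[0,0,0]],[[5.4,2.8,0],[0,0,0]]]
t 6.08 p [524.5  50.9 211.7] ang 111.8 R 34.94 F [-4.7  1.3  1.6] rad 2.9 tang(cw) -3.9 M [ 0.2   0.72 -0.07] 17.4
```

```bash
python3 arc.py 537.5 18.5 35 112 15 24
```

```text
[[[8.8,2.3,0],[0,0,0]],[[9.1,-0.1,0],[0,0,0]],[[8.8,-2.4,0],[0,0,0]],[[7.9,-4.6,0],[0,0,0]],[[6.4,-6.5,0],[0,0,0]],[[4.5,-8.0,0],[0,0,0]],[[2.3,-8.8,0],[0,0,0]],[[-0.1,-9.1,0],[0,0,0]],[[-2.4,-8.8,0],[0,0,0]],[[-4.6,-7.9,0],[0,0,0]],[[-6.5,-6.4,0],[0,0,0]],[[-8.0,-4.5,0],[0,0,0]],[[-8.8,-2.3,0],[0,0,0]],[[-9.1,0.1,0],[0,0,0]],[[-8.8,2.4,0],[0,0,0]],[[-7.9,4.6,0],[0,0,0]],[[-6.4,6.5,0],[0,0,0]],[[-4.5,8.0,0],[0,0,0]],[[-2.3,8.8,0],[0,0,0]],[[0.1,9.1,0],[0,0,0]],[[2.4,8.8,0],[0,0,0]],[[4.6,7.9,0],[0,0,0]],[[6.5,6.4,0],[0,0,0]],[[8.0,4.5,0],[0,0,0]]]
```

```bash
python3 -m handwheel '[[[8.8,2.3,0],[0,0,0]],[[9.1,-0.1,0],[0,0,0]],[[8.8,-2.4,0],[0,0,0]],[[7.9,-4.6,0],[0,0,0]],[[6.4,-6.5,0],[0,0,0]],[[4.5,-8.0,0],[0,0,0]]]' >/dev/null; python3 st.py 537.5 18.5;  python3 -m handwheel '[[[2.3,-8.8,0],[0,0,0]],[[-0.1,-9.1,0],[0,0,0]],[[-2.4,-8.8,0],[0,0,0]],[[-4.6,-7.9,0],[0,0,0]],[[-6.5,-6.4,0],[0,0,0]],[[-8.0,-4.5,0],[0,0,0]]]' >/dev/null; python3 st.py 537.5 18.5
```

```text
t 6.83 p [570.1  30.4 211.6] ang 20.0 R 34.69 F [-5.   2.9  1.2] rad -3.7 tang(cw) -4.4 M [ 0.35  0.91 -0.06] 17.3
t 7.58 p [550.9 -14.2 211.7] ang -67.7 R 35.31 F [ 0.1  7.9 -1. ] rad -7.2 tang(cw) -3.1 M [ 1.52 -0.02  0.03] 17.7
```

```bash
python3 -m handwheel '[[[-8.8,-1.5,0],[0,0,0]],[[-9.1,0.1,0],[0,0,0]],[[-8.8,2.4,0],[0,0,0]],[[-7.9,4.6,0],[0,0,0]],[[-6.4,6.5,0],[0,0,0]],[[-4.5,8.0,0],[0,0,0]]]' >/dev/null; python3 st.py 537.5 19.3;  python3 -m handwheel '[[[-2.3,8.8,0],[0,0,0]],[[0.1,9.1,0],[0,0,0]],[[2.4,8.8,0],[0,0,0]],[[4.6,7.9,0],[0,0,0]],[[6.5,6.4,0],[0,0,0]],[[8.0,4.5,0],[0,0,0]]]' >/dev/null; python3 st.py 537.5 19.3
```

```text
t 8.32 p [504.3   5.5 211.8] ang -157.4 R 35.9 F [ 1.8 -2.9 -1.8] rad -0.5 tang(cw) -3.4 M [-0.5  -0.38  0.01] 17.5
t 9.07 p [524.7  51.4 211.7] ang 111.7 R 34.51 F [-1.6 -5.1  0.8] rad -4.1 tang(cw) -3.4 M [-1.01  0.29 -0.01] 17.5
```

```bash
python3 -m handwheel '[[[8.8,1.9,0],[0,0,0]],[[9.1,-0.1,0],[0,0,0]],[[8.8,-2.4,0],[0,0,0]],[[7.9,-4.6,0],[0,0,0]],[[6.4,-6.5,0],[0,0,0]],[[4.5,-8.0,0],[0,0,0]]]' >/dev/null; python3 st.py 537.5 19;  python3 -m handwheel '[[[2.3,-8.8,0],[0,0,0]],[[-0.1,-9.1,0],[0,0,0]],[[-2.4,-8.8,0],[0,0,0]],[[-4.6,-7.9,0],[0,0,0]],[[-6.5,-6.4,0],[0,0,0]],[[-8.0,-4.5,0],[0,0,0]]]' >/dev/null; python3 st.py 537.5 19
python3 -m handwheel '[[[-8.8,-2.3,0],[0,0,0]],[[-9.1,0.1,0],[0,0,0]],[[-8.8,2.4,0],[0,0,0]],[[-7.9,4.6,0],[0,0,0]],[[-6.4,6.5,0],[0,0,0]],[[-4.5,8.0,0],[0,0,0]]]' >/dev/null; python3 st.py 537.5 19;  python3 -m handwheel '[[[-2.3,8.8,0],[0,0,0]],[[0.1,9.1,0],[0,0,0]],[[2.4,8.8,0],[0,0,0]],[[4.6,7.9,0],[0,0,0]],[[6.5,6.4,0],[0,0,0]],[[8.0,4.5,0],[0,0,0]]]' >/dev/null; python3 st.py 537.5 19
```

```text
t 9.82 p [569.9  31.2 211.5] ang 20.7 R 34.61 F [-5.7  0.8  2.7] rad -5.1 tang(cw) -2.7 M [ 0.19  1.24 -0.  ] 17.5
t 10.57 p [551.6 -13.7 211.8] ang -66.6 R 35.62 F [ 1.2  7.5 -1.1] rad -6.4 tang(cw) -4.1 M [ 1.03 -0.21  0.03] 17.3
t 11.32 p [504.5   5.1 211.8] ang -157.1 R 35.83 F [ 2.4 -1.9 -2.9] rad -1.5 tang(cw) -2.7 M [-0.46 -0.62 -0.03] 17.3
t 12.07 p [524.6  51.2 211.7] ang 111.8 R 34.72 F [-1.4 -2.9  1. ] rad -2.1 tang(cw) -2.4 M [-0.74  0.46  0.08] 17.4
```

```bash
python3 -m handwheel '[[[8.8,2.3,0],[0,0,0]],[[9.1,-0.1,0],[0,0,0]],[[8.8,-2.4,0],[0,0,0]],[[7.9,-4.6,0],[0,0,0]],[[6.4,-6.5,0],[0,0,0]],[[4.5,-8.0,0],[0,0,0]],[[0,0,0],[0,0,0]]]' >/dev/null; python3 st.py 537.5 19
cat > chk.py <<'E'
# exit 1 once the handle presses back with more than 6.5 N
import sys,numpy as np
from plant import get_obs
o=get_obs();r=o['tool_pos'][:2]-[537.5,19];u=r/np.hypot(*r);f=o['contact_force'][:2]
ft=-(f@[u[1],-u[0]]);print(f"{o['time']:.2f} ang {np.degrees(np.arctan2(r[1],r[0])):.1f} press {ft:.1f} rad {f@u:.1f}")
sys.exit(ft>6.5)
E
python3 - <<'E'
import numpy as np
a=np.radians(22-6*np.arange(61));p=35*np.c_[np.cos(a),np.sin(a)]
print(np.diff(p,axis=0).round(1).tolist())
E
```

```text
t 12.95 p [570.1  30.5 211.6] ang 19.4 R 34.52 F [-3.9  0.1  0.9] rad -3.6 tang(cw) -1.4 M [-0.22  0.8   0.03] 17.1
[[1.2, -3.5], [0.8, -3.6], [0.4, -3.6], [0.1, -3.7], [-0.3, -3.6], [-0.7, -3.6], [-1.1, -3.5], [-1.4, -3.4], [-1.8, -3.2], [-2.1, -3.0], [-2.4, -2.8], [-2.7, -2.5], [-2.9, -2.2], [-3.1, -1.9], [-3.3, -1.5], [-3.5, -1.2], [-3.6, -0.8], [-3.6, -0.4], [-3.7, -0.1], [-3.6, 0.3], [-3.6, 0.7], [-3.5, 1.1], [-3.4, 1.4], [-3.2, 1.8], [-3.0, 2.1], [-2.8, 2.4], [-2.5, 2.7], [-2.2, 2.9], [-1.9, 3.1], [-1.5, 3.3], [-1.2, 3.5], [-0.8, 3.6], [-0.4, 3.6], [-0.1, 3.7], [0.3, 3.6], [0.7, 3.6], [1.1, 3.5], [1.4, 3.4], [1.8, 3.2], [2.1, 3.0], [2.4, 2.8], [2.7, 2.5], [2.9, 2.2], [3.1, 1.9], [3.3, 1.5], [3.5, 1.2], [3.6, 0.8], [3.6, 0.4], [3.7, 0.1], [3.6, -0.3], [3.6, -0.7], [3.5, -1.1], [3.4, -1.4], [3.2, -1.8], [3.0, -2.1], [2.8, -2.4], [2.5, -2.7], [2.2, -2.9], [1.9, -3.1], [1.5, -3.3]]
```

```bash
python3 -m handwheel '[[[1.2,-3.5,0],[0,0,0]]]' >/dev/null && python3 chk.py && python3 -m handwheel '[[[0.8,-3.6,0],[0,0,0]]]' >/dev/null && python3 chk.py && python3 -m handwheel '[[[0.4,-3.6,0],[0,0,0]]]' >/dev/null && python3 chk.py && python3 -m handwheel '[[[0.1,-3.7,0],[0,0,0]]]' >/dev/null && python3 chk.py && python3 -m handwheel '[[[-0.3,-3.6,0],[0,0,0]]]' >/dev/null && python3 chk.py && python3 -m handwheel '[[[-0.7,-3.6,0],[0,0,0]]]' >/dev/null && python3 chk.py && python3 -m handwheel '[[[-1.1,-3.5,0],[0,0,0]]]' >/dev/null && python3 chk.py && python3 -m handwheel '[[[-1.4,-3.4,0],[0,0,0]]]' >/dev/null && python3 chk.py && python3 -m handwheel '[[[-1.8,-3.2,0],[0,0,0]]]' >/dev/null && python3 chk.py && python3 -m handwheel '[[[-2.1,-3,0],[0,0,0]]]' >/dev/null && python3 chk.py && python3 -m handwheel '[[[-2.4,-2.8,0],[0,0,0]]]' >/dev/null && python3 chk.py && python3 -m handwheel '[[[-2.7,-2.5,0],[0,0,0]]]' >/dev/null && python3 chk.py && python3 -m handwheel '[[[-2.9,-2.2,0],[0,0,0]]]' >/dev/null && python3 chk.py && python3 -m handwheel '[[[-3.1,-1.9,0],[0,0,0]]]' >/dev/null && python3 chk.py && python3 -m handwheel '[[[-3.3,-1.5,0],[0,0,0]]]' >/dev/null && python3 chk.py
```

```text
13.07 ang 15.2 press 3.7 rad -3.9False
```

```bash
sed -i 's/sys.exit(ft>6.5)/sys.exit(int(ft>6.5))/' chk.py; python3 -m handwheel '[[[0.8,-3.6,0],[0,0,0]]]' >/dev/null && python3 chk.py && python3 -m handwheel '[[[0.4,-3.6,0],[0,0,0]]]' >/dev/null && python3 chk.py && python3 -m handwheel '[[[0.1,-3.7,0],[0,0,0]]]' >/dev/null && python3 chk.py && python3 -m handwheel '[[[-0.3,-3.6,0],[0,0,0]]]' >/dev/null && python3 chk.py && python3 -m handwheel '[[[-0.7,-3.6,0],[0,0,0]]]' >/dev/null && python3 chk.py && python3 -m handwheel '[[[-1.1,-3.5,0],[0,0,0]]]' >/dev/null && python3 chk.py && python3 -m handwheel '[[[-1.4,-3.4,0],[0,0,0]]]' >/dev/null && python3 chk.py && python3 -m handwheel '[[[-1.8,-3.2,0],[0,0,0]]]' >/dev/null && python3 chk.py && python3 -m handwheel '[[[-2.1,-3,0],[0,0,0]]]' >/dev/null && python3 chk.py && python3 -m handwheel '[[[-2.4,-2.8,0],[0,0,0]]]' >/dev/null && python3 chk.py && python3 -m handwheel '[[[-2.7,-2.5,0],[0,0,0]]]' >/dev/null && python3 chk.py && python3 -m handwheel '[[[-2.9,-2.2,0],[0,0,0]]]' >/dev/null && python3 chk.py && python3 -m handwheel '[[[-3.1,-1.9,0],[0,0,0]]]' >/dev/null && python3 chk.py && python3 -m handwheel '[[[-3.3,-1.5,0],[0,0,0]]]' >/dev/null && python3 chk.py
```

```text
13.20 ang 9.4 press 2.3 rad -5.1
13.32 ang 3.6 press 3.6 rad -4.1
13.45 ang -2.3 press 3.3 rad -5.0
13.57 ang -8.1 press 2.6 rad -4.2
13.70 ang -14.0 press 2.9 rad -3.6
13.82 ang -19.8 press 2.7 rad -4.4
13.95 ang -25.7 press 3.0 rad -4.1
14.07 ang -31.5 press 3.1 rad -4.0
14.20 ang -37.4 press 3.3 rad -3.7
14.32 ang -43.5 press 2.6 rad -3.8
14.45 ang -49.6 press 2.8 rad -4.8
14.57 ang -55.6 press 4.0 rad -4.2
14.70 ang -61.4 press 3.0 rad -4.3
14.82 ang -67.2 press 2.8 rad -3.7
```

```bash
python3 -m handwheel '[[[-3.5,-1.2,0],[0,0,0]]]' >/dev/null && python3 chk.py && python3 -m handwheel '[[[-3.6,-0.8,0],[0,0,0]]]' >/dev/null && python3 chk.py && python3 -m handwheel '[[[-3.6,-0.4,0],[0,0,0]]]' >/dev/null && python3 chk.py && python3 -m handwheel '[[[-3.7,-0.1,0],[0,0,0]]]' >/dev/null && python3 chk.py && python3 -m handwheel '[[[-3.6,0.3,0],[0,0,0]]]' >/dev/null && python3 chk.py && python3 -m handwheel '[[[-3.6,0.7,0],[0,0,0]]]' >/dev/null && python3 chk.py && python3 -m handwheel '[[[-3.5,1.1,0],[0,0,0]]]' >/dev/null && python3 chk.py && python3 -m handwheel '[[[-3.4,1.4,0],[0,0,0]]]' >/dev/null && python3 chk.py && python3 -m handwheel '[[[-3.2,1.8,0],[0,0,0]]]' >/dev/null && python3 chk.py && python3 -m handwheel '[[[-3,2.1,0],[0,0,0]]]' >/dev/null && python3 chk.py && python3 -m handwheel '[[[-2.8,2.4,0],[0,0,0]]]' >/dev/null && python3 chk.py && python3 -m handwheel '[[[-2.5,2.7,0],[0,0,0]]]' >/dev/null && python3 chk.py && python3 -m handwheel '[[[-2.2,2.9,0],[0,0,0]]]' >/dev/null && python3 chk.py && python3 -m handwheel '[[[-1.9,3.1,0],[0,0,0]]]' >/dev/null && python3 chk.py && python3 -m handwheel '[[[-1.5,3.3,0],[0,0,0]]]' >/dev/null && python3 chk.py
```

```text
14.95 ang -73.3 press 3.5 rad -3.1
15.07 ang -79.5 press 2.7 rad -4.9
15.20 ang -85.6 press 3.1 rad -4.6
15.32 ang -91.6 press 3.6 rad -4.2
15.45 ang -97.4 press 3.3 rad -3.3
15.57 ang -103.0 press 3.3 rad -4.4
15.70 ang -108.9 press 3.1 rad -4.5
15.82 ang -115.0 press 3.5 rad -3.9
15.95 ang -121.1 press 2.3 rad -3.2
16.07 ang -127.1 press 3.1 rad -2.6
16.20 ang -133.2 press 3.1 rad -2.2
16.32 ang -139.1 press 2.9 rad -1.7
16.45 ang -145.1 press 3.1 rad -1.7
16.57 ang -151.0 press 4.0 rad -0.5
16.70 ang -157.0 press 3.6 rad 0.5
```

```bash
python3 chk.py && python3 -m handwheel '[[[-1.2,3.5,0],[0,0,0]]]' >/dev/null && python3 chk.py && python3 -m handwheel '[[[-0.8,3.6,0],[0,0,0]]]' >/dev/null && python3 chk.py && python3 -m handwheel '[[[-0.4,3.6,0],[0,0,0]]]' >/dev/null && python3 chk.py && python3 -m handwheel '[[[-0.1,3.7,0],[0,0,0]]]' >/dev/null && python3 chk.py && python3 -m handwheel '[[[0.3,3.6,0],[0,0,0]]]' >/dev/null && python3 chk.py && python3 -m handwheel '[[[0.7,3.6,0],[0,0,0]]]' >/dev/null && python3 chk.py && python3 -m handwheel '[[[1.1,3.5,0],[0,0,0]]]' >/dev/null && python3 chk.py && python3 -m handwheel '[[[1.4,3.4,0],[0,0,0]]]' >/dev/null && python3 chk.py && python3 -m handwheel '[[[1.8,3.2,0],[0,0,0]]]' >/dev/null && python3 chk.py && python3 -m handwheel '[[[2.1,3,0],[0,0,0]]]' >/dev/null && python3 chk.py && python3 -m handwheel '[[[2.4,2.8,0],[0,0,0]]]' >/dev/null && python3 chk.py && python3 -m handwheel '[[[2.7,2.5,0],[0,0,0]]]' >/dev/null && python3 chk.py && python3 -m handwheel '[[[2.9,2.2,0],[0,0,0]]]' >/dev/null && python3 chk.py
```

```text
16.70 ang -157.0 press 3.6 rad 0.5
16.82 ang -163.0 press 2.8 rad 0.3
16.95 ang -169.0 press 3.3 rad 1.1
17.07 ang -175.0 press 2.9 rad 2.8
17.20 ang 178.9 press 2.9 rad 1.5
17.32 ang 172.9 press 3.3 rad 1.3
17.45 ang 166.9 press 3.3 rad 2.8
17.57 ang 160.9 press 4.6 rad 2.8
17.70 ang 156.0 press 8.4 rad 2.7
```

```bash
for i in 1 2 3; do python3 -m handwheel '[[[0,0,0],[0,0,0]]]' >/dev/null; python3 chk.py; done; true
```

```text
17.82 ang 156.2 press 7.7 rad 3.3
17.95 ang 156.4 press 7.5 rad 2.9
18.07 ang 156.5 press 7.1 rad 3.6
```

```bash
python3 -m handwheel '[[[0.8,1.7,0],[0,0,0]]]' >/dev/null; python3 chk.py;for i in 1 2 3; do python3 -m handwheel '[[[0,0,0],[0,0,0]]]' >/dev/null; python3 chk.py; done; true
```

```text
18.20 ang 154.0 press 9.6 rad 3.4
18.32 ang 154.1 press 10.5 rad 3.2
18.45 ang 154.2 press 9.3 rad 2.1
18.57 ang 154.2 press 9.4 rad 2.9
```

```bash
python3 -m handwheel '[[[0.2,0.4,0],[0,0,0]]]' >/dev/null; python3 chk.py;for i in 1 2 3; do python3 -m handwheel '[[[0,0,0],[0,0,0]]]' >/dev/null; python3 chk.py; done; 
python3 - <<'E'
from h import *
c=look('wrist');cv2.imwrite('pics/wrist3.png',cv2.resize(c['img'][180:300,280:440,::-1],(640,480),interpolation=cv2.INTER_CUBIC))
E
```

```text
18.70 ang 153.7 press 10.0 rad 2.6
18.82 ang 153.6 press 10.3 rad 2.5
18.95 ang 153.7 press 10.2 rad 2.2
19.07 ang 153.7 press 9.7 rad 2.6
```

View pics/wrist3.png

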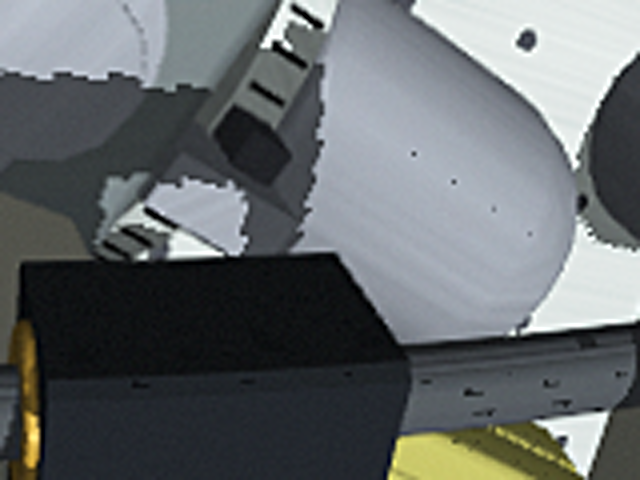

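The dark dog at (252,145) sits directly against the grey stop bracket at its lower left. Force holds at 10 N after about 3 turns. I'll ease the spring off and release.

```bash
python3 -m handwheel '[[[-0.8,-1.5,0],[0,0,0]],[[-0.8,-1.6,0],[0,0,0]],[[-0.6,-1.4,0],[0,0,0]],[[0,0,0],[0,0,0]]]' >/dev/null; python3 chk.py; python3 st.py 537.5 19
```

```text
19.62 ang 160.0 press 3.8 rad 3.0
t 19.62 p [504.4  31.  211.7] ang 160.0 R 35.18 F [-4.1 -2.5  1.9] rad 3.0 tang(cw) -3.8 M [-0.55  0.77 -0.01] 17.4
```

```bash
python3 -m handwheel '[[[-0.5,-1.2,0],[0,0,0]],[[0,0,0],[0,0,0]]]' >/dev/null; python3 chk.py; python3 -m handwheel '[[[0,0,0],[0,0,0]],[[0,0,0],[0,0,0]],[[0,0,0],[0,0,0]],[[0,0,0],[0,0,0]],[[0,0,0],[0,0,0]],[[0,0,0],[0,0,0]],[[0,0,0],[0,0,0]]]' 0; python3 -m handwheel '[[[0,0,20],[0,0,0]],[[0,0,30],[0,0,0]],[[0,20,30],[0,0,0]],[[0,30,10],[0,0,0]],[[5,40,0],[0,0,0]],[[5,40,0],[0,0,0]],[[0,0,0],[0,0,0]]]'; python3 -m handwheel '[[[0,0,0],[0,0,0]],[[0,0,0],[0,0,0]],[[0,0,0],[0,0,0]],[[0,0,0],[0,0,0]]]' 1
python3 - <<'E'
from h import *
c=look('wrist');cv2.imwrite('pics/wrist4.png',cv2.resize(c['img'][:,:,::-1],(800,600),interpolation=cv2.INTER_CUBIC))
spots(c,'wrist',['clamp_knob','handle_mid'])
E
```

```text
19.88 ang 161.6 press 3.1 rad 3.1
time: 20.75
tool_pos: [504.3, 29.9, 211.8]
tcp_rot: [3.141, -0.0, 0.257]
contact_force: [-0.2, -0.2, -0.4]
grip_width: 83.0
time: 21.62
tool_pos: [514.1, 162.0, 301.5]
tcp_rot: [-3.141, 0.0, 0.26]
contact_force: [-0.6, -0.6, 0.6]
grip_width: 91.8
time: 22.12
tool_pos: [514.3, 159.4, 301.8]
tcp_rot: [3.141, -0.0, 0.256]
contact_force: [0.3, -0.2, -0.7]
grip_width: 56.3
wrist clamp_knob [([561.7, 123.9, 128.0], 0.95), ([527.3, -218.4, 86.7], 0.61)]
wrist handle_mid [([508.6, 31.6, 193.9], 0.69)]
```

View pics/wrist4.png

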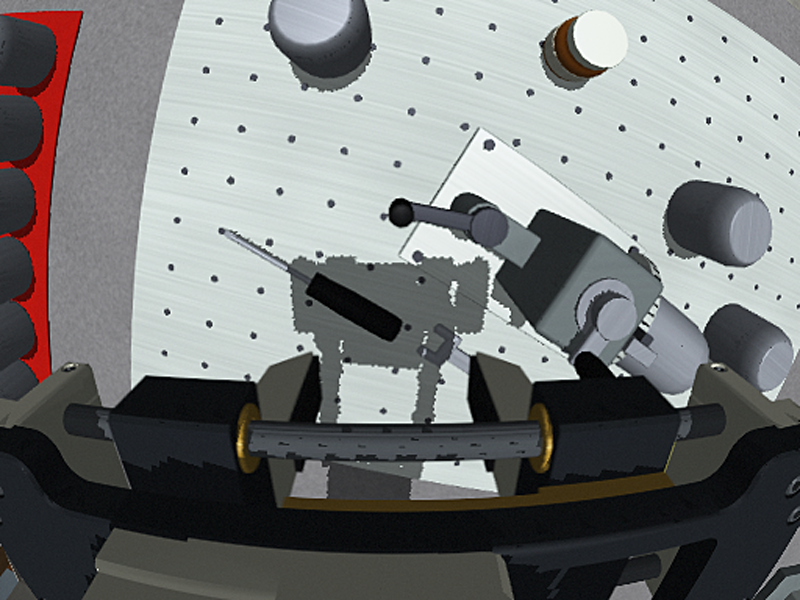

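Knob top is at (401,212) and the boss top at (487,226). The handle is released and standing free.

```bash
python3 -m handwheel '[[[0,0,0],[0,0,0]],[[0,0,0],[0,0,0]],[[0,0,0],[0,0,0]],[[0,0,0],[0,0,0]],[[0,0,0],[0,0,0]],[[0,0,0],[0,0,0]]]' 1
python3 - <<'E'
from h import *
c=look('wrist');k=1.5625
K=wz(c,401/k,211/k,156);print(K.round(1))
for z in(125,132,140):
  P=wz(c,487/k,226/k,z);v=K-P;print(P.round(1),np.hypot(*v[:2]).round(1),np.degrees(np.arctan2(v[1],v[0])).round(1))
E
```

```text
time: 23.02
tool_pos: [514.3, 159.9, 301.7]
tcp_rot: [3.142, -0.0, 0.257]
contact_force: [0.0, -0.4, 0.4]
grip_width: 0.3
[561.5 168.7 156. ]
[563.5 107.5 125. ] 61.3 91.9
[564.2 109.1 132. ] 59.7 92.6
[565. 111. 140.] 57.8 93.5
```

```bash
python3 -m handwheel '[[[10,2.5,-30],[0,0,-0.105]],[[10,2.5,-40],[0,0,-0.105]],[[0,0,-40],[0,0,0]],[[0,0,-25],[0,0,0]],[[0,0,-13],[0,0,0]],[[0,0,0],[0,0,0]],[[0,0,0],[0,0,0]]]'
python3 - <<'E'
from h import *
c=look('wrist');cv2.imwrite('pics/wrist5.png',cv2.resize(c['img'][60:360,56:456,::-1],(800,600),interpolation=cv2.INTER_CUBIC))
# tool path along lever arc: finger centre 17.5 behind knob, heading tangent, radius 62
P=np.array([564,104.]);
def f(a,b=17.5):
    a=np.radians(a);u=np.array([np.cos(a),np.sin(a)]);t=np.array([u[1],-u[0]]);return P+62*u-b*t
A=np.arange(92.7,15,-5);q=np.array([f(a) for a in A]);print(q[0].round(1),np.diff(q,axis=0).round(1).tolist())
E
```

```text
time: 23.95
tool_pos: [535.0, 165.0, 155.0]
tcp_rot: [-3.141, -0.002, 0.047]
contact_force: [-0.4, -0.5, 0.3]
grip_width: 0.4
[543.6 165.1] [[5.4, 1.5], [5.5, 1.1], [5.6, 0.6], [5.6, 0.1], [5.6, -0.4], [5.6, -0.9], [5.5, -1.4], [5.3, -1.8], [5.1, -2.3], [4.9, -2.7], [4.7, -3.1], [4.4, -3.5], [4.0, -3.9], [3.7, -4.2], [3.3, -4.5]]
```

View pics/wrist5.png

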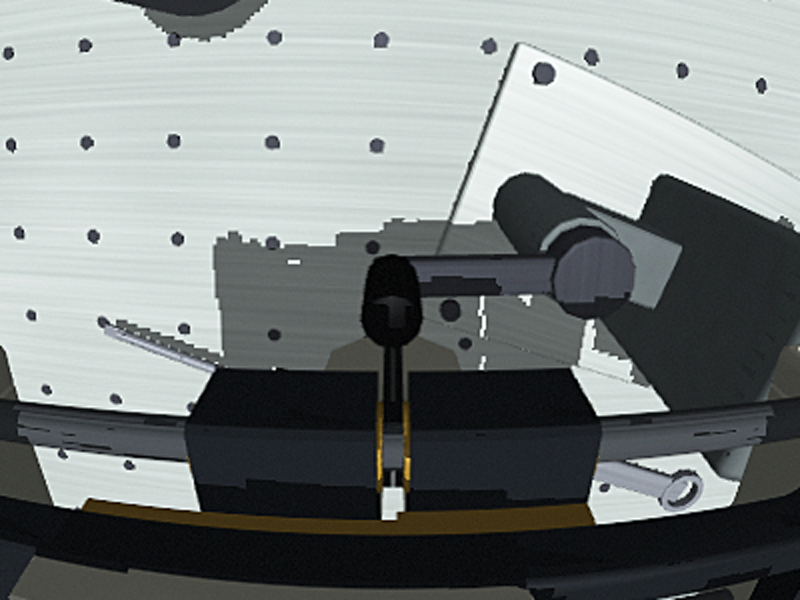

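The knob (392,300) is centred in front of the closed fingertips. I'll push along the arc, turning with the lever.

```bash
cat > kn.py <<'E'
import sys,numpy as np
from plant import get_obs
o=get_obs();y=o['tcp_rot'][2];f=o['contact_force'];h=np.array([np.cos(y),np.sin(y)])
p=-(f[:2]@h);print(f"{o['time']:.2f}",o['tool_pos'].round(1),'yaw',round(y,3),'push',round(p,1),'side',round(f[:2]@[-h[1],h[0]],1),'fz',round(f[2],1))
sys.exit(int(p>6))
E
python3 -m handwheel '[[[4.5,0.2,0],[0,0,0]],[[4.5,0.2,0],[0,0,0]],[[5.4,1.5,0],[0,0,-0.087]],[[5.5,1.1,0],[0,0,-0.087]]]' >/dev/null; python3 kn.py && python3 -m handwheel '[[[5.6,0.6,0],[0,0,-0.087]],[[5.6,0.1,0],[0,0,-0.087]],[[5.6,-0.4,0],[0,0,-0.087]]]' >/dev/null; python3 kn.py && python3 -m handwheel '[[[5.6,-0.9,0],[0,0,-0.087]],[[5.5,-1.4,0],[0,0,-0.087]]]' >/dev/null; python3 kn.py
```

```text
24.50 [554.3 168.  154. ] yaw -0.13 push 2.2 side -0.7 fz 1.1
24.88 [571.  168.2 153.9] yaw -0.391 push 1.7 side -0.7 fz 2.2
25.12 [581.9 165.8 153.8] yaw -0.565 push 2.5 side -1.5 fz 1.3
```

```bash
python3 -m handwheel '[[[5.3,-1.8,0],[0,0,-0.087]],[[5.1,-2.3,0],[0,0,-0.087]]]' >/dev/null; python3 kn.py && python3 -m handwheel '[[[2.5,-1.3,0],[0,0,-0.044]]]' >/dev/null && python3 kn.py && python3 -m handwheel '[[[2.5,-1.4,0],[0,0,-0.044]]]' >/dev/null && python3 kn.py && python3 -m handwheel '[[[2.4,-1.5,0],[0,0,-0.044]]]' >/dev/null && python3 kn.py && python3 -m handwheel '[[[2.3,-1.6,0],[0,0,-0.044]]]' >/dev/null && python3 kn.py && python3 -m handwheel '[[[2.2,-1.7,0],[0,0,-0.044]]]' >/dev/null && python3 kn.py && python3 -m handwheel '[[[2.2,-1.8,0],[0,0,-0.044]]]' >/dev/null && python3 kn.py && python3 -m handwheel '[[[2.0,-1.9,0],[0,0,-0.044]]]' >/dev/null && python3 kn.py && python3 -m handwheel '[[[2.0,-2.0,0],[0,0,-0.044]]]' >/dev/null && python3 kn.py && python3 -m handwheel '[[[1.9,-2.1,0],[0,0,-0.044]]]' >/dev/null && python3 kn.py
```

```text
25.38 [592.2 161.7 153.7] yaw -0.739 push 2.5 side -1.2 fz 0.7
25.50 [594.8 160.3 153.7] yaw -0.782 push 1.7 side -1.7 fz 1.2
25.62 [597.2 159.  153.7] yaw -0.826 push 1.7 side -2.0 fz 1.3
25.75 [599.5 157.5 153.7] yaw -0.87 push 1.8 side -2.6 fz 1.6
25.88 [601.8 155.9 153.7] yaw -0.914 push 2.1 side -2.6 fz 1.0
26.00 [603.9 154.3 153.6] yaw -0.958 push 1.8 side -2.6 fz 0.6
26.12 [606.1 152.5 153.6] yaw -1.002 push 2.7 side -3.1 fz 1.2
26.25 [607.8 151.  153.6] yaw -1.046 push 9.2 side -4.0 fz 3.2
```

```bash
python3 -m handwheel '[[[0.3,-0.5,0],[0,0,0]],[[0,0,0],[0,0,0]]]' >/dev/null; python3 kn.py; python3 -m handwheel '[[[-4,6.9,0],[0,0,0]],[[-6,10.4,0],[0,0,0]],[[0,0,30],[0,0,0.087]],[[0,0,40],[0,0,0.18]],[[0,10,50],[0,0,0.18]],[[-20,20,30],[0,0,0.18]],[[-20,10,0],[0,0,0.18]],[[0,0,0],[0,0,0]]]'
python3 - <<'E'
from h import *
c=look('wrist');a=c['img'][:,:,::-1]
cv2.imwrite('pics/wrist6.png',cv2.resize(a,(800,600),interpolation=cv2.INTER_CUBIC))
for cam in['scene','side']:
    c=look(cam,cam+'9')
E
```

```text
26.50 [607.7 151.1 153.6] yaw -1.044 push 6.0 side -3.5 fz 1.9
time: 27.5
tool_pos: [557.8, 208.7, 304.6]
tcp_rot: [-3.141, -0.001, -0.236]
contact_force: [0.7, -0.7, -0.7]
grip_width: 0.5
```

View pics/wrist6.png

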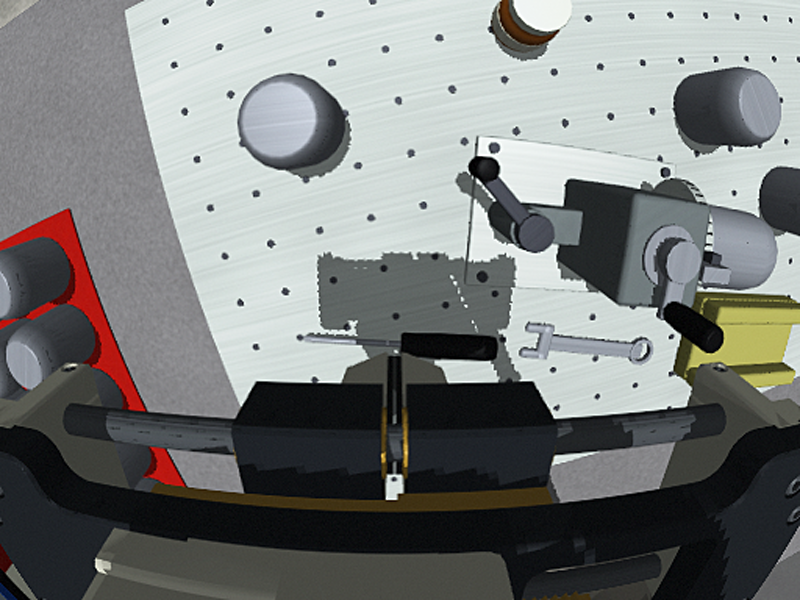

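```bash
python3 - <<'E'
from h import *
a=cv2.imread('pics/wrist6.png')[140:320,580:800];cv2.imwrite('pics/w6c.png',cv2.resize(a,None,fx=3,fy=3))
c=look('wrist');k=1.5625
K=wz(c,485/k,166/k,156);P=wz(c,535/k,232/k,130);v=K-P;print(K.round(1),P.round(1),np.hypot(*v[:2]),np.degrees(np.arctan2(v[1],v[0])))
E
```

```text
[619.9 136.3 156. ] [566.2 105.7 130. ] 61.868691278522206 29.684919348121
```

View pics/w6c.png

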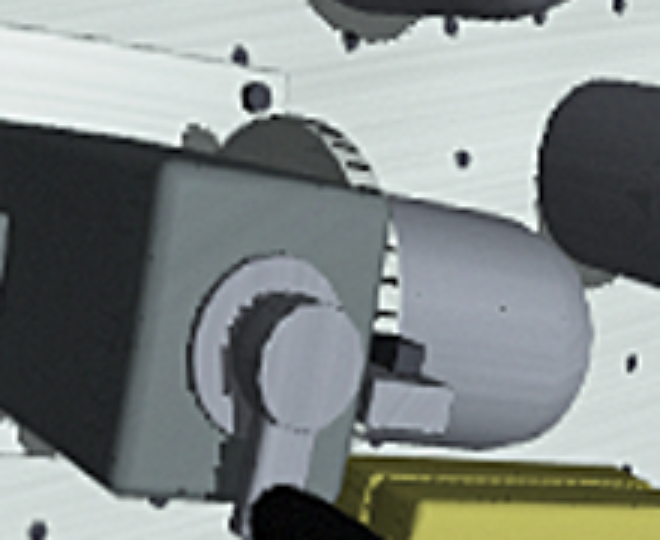

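The dark dog (398,350) is directly against the bright stop (410,400), and the lever has swung 63° with a radius of 62 mm. The arm is clear of everything, so I'm handing in.

```bash
python3 -c "
from plant import bot,get_obs
print(get_obs()['contact_force']);print(bot.close_job())"
```

```text
[0.0981827  0.19409318 0.33201787]
the job is handed in; nothing more can be done
None
```

I wound the crank clockwise about three turns until the dog met the stop, swung the clamp lever to its end, let go, and handed the job in.

- **Crank:** it took about 3 N while winding freely, and the force rose sharply once the dog met the stop. I brought it to a steady press of 9.7–10.3 N at the handle; the highest reading was 10.5 N. I then eased the handle back to about 3 N and released it.
- **Clamp:** with closed fingertips I pushed the knob clockwise about 63° (about 1.1 rad). The push needed about 2 N until it jumped to 9.2 N at the end.
- **Last checks:**
  - The final picture shows the dog directly against the stop.
  - The lever measures 62 mm long in that picture and is in its swung position.
  - The arm was clear, with no contact force, at about 27.6 s of the 72 s allowed.
- **Disagreements:**
  - Holding at the clamp end, the push settled from 9.2 N to 6 N despite an extra half millimetre of commanded travel. The knob did not move on, so I took that as the rigid end and did not press again.
  - The pictures' estimates of the clamp's position differed by up to about 8 mm. I used a middle value, and the close-up view confirmed the approach.

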